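Clamp the drying cartridge with the ratchet

TASK

Clamp the drying cartridge gently but firmly in the bench clamp: flip the small direction lever on the ratchet head over to its other side so that the ratchet closes the clamp, then swing the handle back and forth until the rubber pad holds the cartridge snugly against the V-block. Feel for the handle turning harder and stop soon after, so that the cartridge is not crushed. Touch only the lever and the handle, leave the lever thrown to the closing side and let the beaker, jar and spanner stand where they are.

Things in the scene. Friction and masses are not known exactly. Their poses are not given: they have to be found in the camera images.
- clamp: Fixed bench clamp: grey base plate 150 (x) by 290 (y) by 12 mm. Origin: on the table under the ratchet's axis. In its frame the handle points roughly to -x, the jaw slides to +y to close; jaw, cartridge and V-block stand in a row at x = 30 mm. The V-block's place differs by 10 mm from time to time: the pad stops 95 to 105 mm out in y. Two steel pegs, 66 mm tall, end the handle's swing.
- ratchet_axis (a point): Point on the ratchet's vertical axis, 68 mm above the table (the handle bar's top). Handle and pin wheel turn about it. With the lever on the closing side the pawl takes the wheel along counter-clockwise (from above) and clicks over its 16 pins the other way while the wheel stands still; up to 0.4 rad of a closing swing is lost before it catches. 1 rad of wheel moves the jaw 15 mm.
- handle_knob (a point): Centre (half-way up) of the upright black knob, 18 mm in diameter, 68 to 113 mm above the table, on the steel handle bar (16 mm wide, top at 68 mm) 150 mm from the ratchet axis. At the knob, swinging back takes 2 to 4 N, closing freely about 6 N; once the cartridge meets the V-block, 3 N more per 10 mm of knob travel. 8.5 to 11 N is snug (10 N is best); above 13 N crushes.
- handle (a joint): Angle of the handle (rad), positive counter-clockwise from above (the closing swing); 0 when it points along the clamp's -x; hard stops at -0.6 and 0.6. Two to four closing swings are needed. Friction keeps the jaw and its squeeze where they are when the handle is let go or swung back.
- lever_tip (a point): Point on the direction lever, 6 mm from its end, half-way up. The lever is a dark upright fin 6 mm thick, 70 to 88 mm above the table, pivoted on the handle 46 mm from the ratchet axis, pointing outwards along the handle; this point is 30 mm from the pivot. It stays where it is left; 2 to 3 N at the tip moves it. The handle gives way from about 4 N at the lever.
- selector (a joint): Angle of the direction lever relative to the handle (rad), positive counter-clockwise from above, hard stops at -0.35 and 0.35. It starts near -0.33 (opening side). Thrown fully over to 0.35 the ratchet closes the clamp; in between the pawl does not hold.
- pad: The jaw's sprung rubber face plate, 66 mm wide, 42 mm tall. Origin: centre of its face, which looks to the clamp's +y and stands 73 to 80 mm out in y at first. It moves with the jaw. The robot must not touch it.
- cartridge: Loose drying cartridge: a rigid upright cylinder, clear with tan filling and white caps, 50 mm in diameter, 110 mm tall, about 0.3 kg, on the base plate between pad and V-block; origin at the centre of its underside. The jaw pushes it into the V-block. The robot must not touch it.
- beaker: Bystander: glass beaker 66 mm wide, 85 mm tall, origin under its centre.
- jar: Bystander: brown glass jar 54 mm wide, 85 mm tall with white cap, origin under its centre.
- spanner: Bystander: steel spanner 160 mm long lying on the table.
Mind the look-alikes: they are no part of the job. What is shaped like the cartridge but purple is not meant.

How it is judged:
By the outcome, as a careful person would: the job done as asked, in the order asked, and still so for the second after the job is handed in, with the robot touching nothing.
It also fails if it takes over 72 s, if anything falls off the work surface, if the arm or the gripper's body presses on something with over 40 N, if the wrist force passes 120 N, or if a joint passes its speed limit or range.

ROBOT

A 6-joint arm with a two-finger parallel gripper is mounted at the origin on the work surface. World frame = base frame: x ahead of the robot, y to its left, z up, the work surface at z = 0. Lengths are in m, angles in degrees, forces in N, time in s.
With the tool pointing down it reaches from about 0.3 to 1 m from the base axis. Payload 5.1 kg.
Tool frame: the origin (TCP) lies between the finger pads; the fingertips stand robot.tip_extent ahead of it and the grasp point (between the pads) lies 5 mm behind it (robot.tip_extent is the distance from the TCP to the fingertips, in m); z points along the fingers, y is the direction in which the jaws open and shut (so a half turn about z gives the same grasp; the last joint's range is limited). The gripper opens to 95 mm and grips with 3 to 60 N. Pads are 20 mm wide; open, the fingers measure 119 mm over their backs; the gripper's body (75 mm by 180 mm) begins 59 mm behind the grasp point.
Start: joints at [-73.602, 7.093, 94.555, -0, 78.352, -4.733], TCP at [0.234, -0.606, 0.229] pointing down, gripper open.
Joint ranges: [-149.61, 149.61], [-58.7, 133.49], [1.44, 155.28], [-77.14, 257.14], [18.33, 153.61], [-166.67, 166.67]. Speed limits (degrees/s): [147.25, 147.25, 180, 180, 180, 180].

INTERFACE

Orientations are given as [roll, pitch, yaw] about the fixed x, y, z axes, in that order (R = Rz(yaw) Ry(pitch) Rx(roll)).
In Python, from workcell import robot gives the robot as it stands.
- The arm moves only by the tool step_arm, never from a script. Its argument "targets" is a list of rows, each a list of 7 numbers: the shift along the world's x, y, z in mm, then the turn, a rotation vector about the world's x, y, z in degrees, then the opening, from 0 (shut) to 1 (fully open). A call has exactly 5 rows; each row shifts and turns the commanded pose from where the row before left it; what a row does not reach is not made up. A row lasts 1/8 s, in which the tool goes at most 62.5 mm and 10.7 degrees, less where a joint would pass 70% of its speed; a pose out of reach is approached as far as the arm can. A call with a gripper value outside its range is refused whole. The fingers move at their own pace and stop on an object; "squeeze" is the grip in N (left out, the last holds). Time passes only in rows, so rows that do not move let the fingers close, or fill a call up. It gives the time, the measured TCP pose, the force and the opening at its end, in the units of the state.
- robot.read_state(): the state, without advancing time (a new reading comes with each control period).
- robot.read_camera(name): name is "scene" or "top" or "wrist"; returns a dict with "image" (480x640x3 uint8, red, green, blue), "fovy" (degrees; the focal length in pixels is half the picture's height over the tangent of half this angle, whatever the lens; pixels are square), "cx", "cy" (the principal point, pixels), "rvec" (rotation vector, rad) and "tvec" (3), from world to camera coordinates, as OpenCV has them. Camera axes: x right, y down, z forward; pixel columns grow to the right and rows downward; lengths in m; the calibration is good to about 2 mm. A picture is of the moment at which its call begins. There is no depth.
- robot.job_done(): hands the job in, once; it reports no verdict.
The state is a dict: "time_s": time; "joint_positions": joint angles; "joint_velocities": joint speeds; "tau": joint torques, N m; "tool_pos": TCP position; "tool_rot": TCP orientation; "force": force on the tool from outside, world axes, zero at the start; "moment": the same for the moment, N m; "opening": opening from 0.0 (shut) to 1.0 (fully open).
Only numpy, scipy, OpenCV 4.12 (cv2) and the standard library are available. Lean on these libraries where they do the work, as an engineer would, in place of code of your own. Each camera call takes 0.05 s, during which the arm holds its last target. There are 200 camera calls.

## Working session

There is one attempt and no reset: what is moved stays moved. The work goes in short steps, Python scripts to look and compute and a tool call to move; the robot and the scene stay as the last step left them, time stands still between calls to the robot, and variables do not carry over. Pictures are saved under pics/ and viewed, about 8 in all and at most 12, crops included, and the job is handed in when it is done.

Besides the shell and the picture viewer there is one more tool, called after "Emit:" by a JSON object that holds its "method" and its "body", one argument or row to a line. step_arm: Moves the arm, as the interface text tells. Its arguments: {"type":"object","properties":{"targets":{"type":"array","items":{"type":"array","items":{"type":"number"}}},"squeeze":{"type":"number"}},"required":["targets"]}

```bash
ls; mkdir -p pics; cat > h.py <<'E'
import numpy as np, cv2
from workcell import robot
def cam(n,save=None):
    c=robot.read_camera(n)
    if save: cv2.imwrite('pics/'+save,c['image'][:,:,::-1])
    f=240/np.tan(np.radians(c['fovy'])/2)
    c['K']=np.array([[f,0,c['cx']],[0,f,c['cy']],[0,0,1]]); c['R']=cv2.Rodrigues(np.array(c['rvec'],float))[0]; c['t']=np.array(c['tvec'],float).ravel()
    return c
def ray(c,u,v,z):
    o=-c['R'].T@c['t']; d=c['R'].T@np.linalg.inv(c['K'])@[u,v,1]
    return o+d*(z-o[2])/d[2]
def proj(c,p):
    q=c['K']@(c['R']@np.array(p)+c['t']); return q[:2]/q[2]
E
python3 - <<'E'
from h import *
import pickle
for n in ('top','scene'):
    c=cam(n,n+'0.png'); pickle.dump(c,open(n+'.pkl','wb')); print(n,c['fovy'],-c['R'].T@c['t'])
s=robot.read_state(); print(s['force'],s['tool_pos'],s['tool_rot'],s['opening'],robot.tip_extent)
E
```

```text
pics
top 43.369794959242405 [ 0.55321159 -0.01526799  1.13877114]
scene 42.96456916583371 [ 1.13438139 -0.26200763  1.03367643]
[-0.25430325  0.24177094 -0.12951236] [ 0.23413891 -0.60577979  0.22748683] [-1.79892233e+02 -8.83979603e-03  2.11298334e+01] 1.0013023067163558 0.014
```

View pics/top0.png

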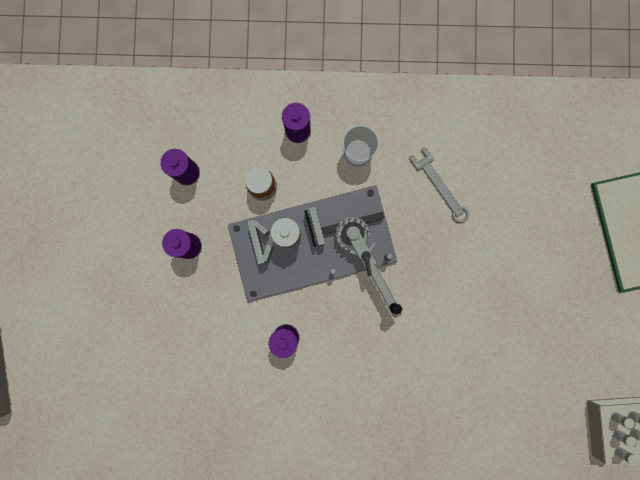

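View pics/scene0.png

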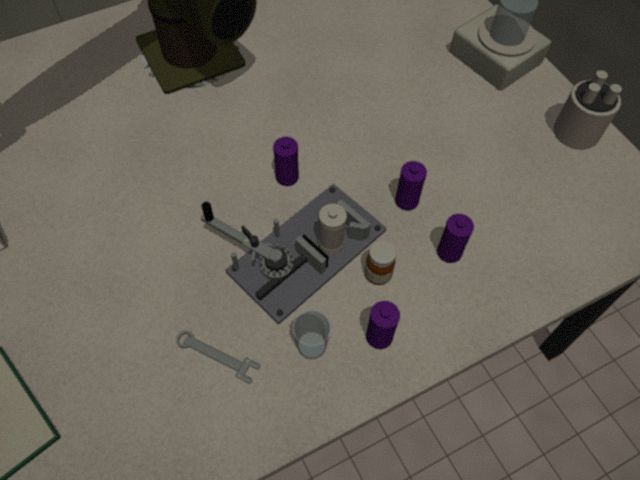

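The top view shows the clamp with its ratchet at about (353,233), knob top at (396,309) and plate corners at about (229,221), (378,187), (396,264) and (248,300). The lever lies near (367,262). I'll measure these and enlarge the area.

```bash
python3 - <<'E'
from h import *
import pickle
c=pickle.load(open('top.pkl','rb')); s=pickle.load(open('scene.pkl','rb'))
for p in [(229,221),(378,187),(396,264),(248,300)]: print('corner',ray(c,*p,.012))
print('axis',ray(c,353,233,.068),'knobtop',ray(c,396,309,.113), 'scene knobtop',ray(s,206,205,.113))
print('bolts',[ray(c,*p,.015)[:2] for p in [(237,229),(371,193),(389,258),(253,294)]])
a=cv2.resize(c['image'][180:325,220:415],None,fx=4,fy=4,interpolation=cv2.INTER_CUBIC)
a=cv2.convertScaleAbs(a,alpha=1.5)
b=cv2.resize(s['image'][180:325,190:390],None,fx=4,fy=4,interpolation=cv2.INTER_CUBIC); b=cv2.convertScaleAbs(b,alpha=1.5)
cv2.imwrite('pics/c1.png',a[:,:,::-1]); cv2.imwrite('pics/c2.png',b[:,:,::-1])
E
```

```text
corner [0.65426683 0.15757442 0.012     ]
corner [ 0.72624965 -0.12034059  0.012     ]
corner [ 0.58272007 -0.15699033  0.012     ]
corner [0.5077299  0.11645809 0.012     ]
axis [ 0.63406816 -0.07260215  0.068     ] knobtop [ 0.5042442  -0.14581902  0.113     ] scene knobtop [ 0.50491608 -0.14716942  0.113     ]
bolts [array([0.63939906, 0.14153721]), array([ 0.71411111, -0.10722962]), array([ 0.59340238, -0.14341109]), array([0.51921668, 0.10721352])]
```

View pics/c1.png

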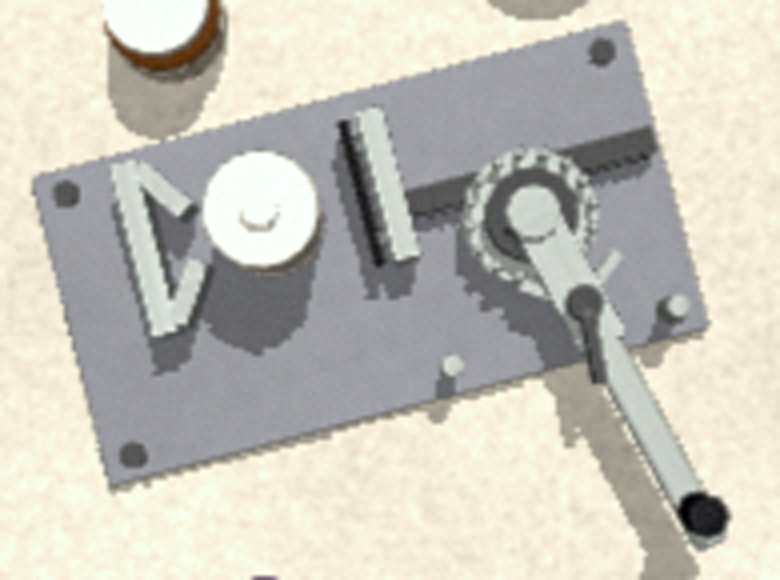

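View pics/c2.png

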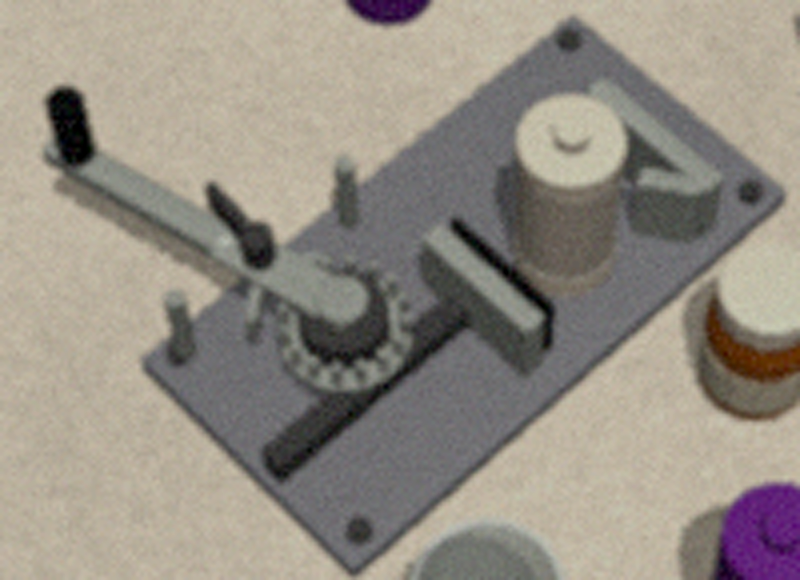

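```bash
python3 - <<'E'
from h import *
import pickle
c=pickle.load(open('top.pkl','rb'))
print('pivot',ray(c,365.75,255.75,.088),'end',ray(c,370,274.5,.088),'expected end',[.5586,-.1021])
A=np.array([.6341,-.0726])
Y=np.radians(15); X=np.array([np.cos(Y),np.sin(Y)])
for p in [(333,271.5),(389.3,256.3)]:
    d=ray(c,*p,.066)[:2]-A; print('peg',d, 'angle',np.degrees(np.arctan2(d[1],d[0]))%360-195, np.linalg.norm(d))
E
```

```text
pivot [ 0.59352925 -0.09466273  0.088     ] end [ 0.5612075  -0.10279062  0.088     ] expected end [0.5586, -0.1021]
peg [-0.06934877  0.03361481] angle -40.860447257093796 0.0770662591858148
peg [-0.03949044 -0.06546344] angle 43.899763202800045 0.07645231414287663
```

Emit:
{"method": "step_arm", "body": {
  "targets": [
    [30,46,0,0,0,1,0.316],
    [30,46,0,0,0,1,0.316],
    [30,46,0,0,0,1,0.316],
    [30,46,0,0,0,1,0.316],
    [30,46,0,0,0,1,0.316]
  ]
}}

```text
time_s: 0.72
tool_pos: [0.3848, -0.3745, 0.2282]
tool_rot: [-180.0, 0.0, 26.1]
force: [0.4, -0.7, 0.2]
opening: 0.53
```

Emit:
{"method": "step_arm", "body": {
  "targets": [
    [30,46,0,0,0,1,0.316],
    [30,46,0,0,0,1,0.316],
    [30,46,0,0,0,1,0.316],
    [30,46,0,0,0,1,0.316],
    [30,46,0,0,0,0.6,0.316]
  ]
}}

```text
time_s: 1.35
tool_pos: [0.5348, -0.1445, 0.2283]
tool_rot: [-180.0, 0.0, 30.8]
force: [0.8, -0.2, 0.2]
opening: 0.316
```

Emit:
{"method": "step_arm", "body": {
  "targets": [
    [12,18,0,0,0,-0.5,0.316],
    [11,18,0,0,0,-0.5,0.316],
    [0,0,-40,0,0,0,0.316],
    [0,0,-40,0,0,0,0.316],
    [0,0,-20,0,0,0,0.316]
  ]
}}

```text
time_s: 1.98
tool_pos: [0.5556, -0.1097, 0.1255]
tool_rot: [-179.8, 0.2, 29.7]
force: [-0.6, 0.0, -0.3]
opening: 0.317
```

```bash
python3 - <<'E'
from h import *
c=cam('wrist','w1.png'); s=cam('scene')
a=cv2.resize(s['image'][150:290,170:370],None,fx=4,fy=4)
cv2.imwrite('pics/j.png',np.hstack([cv2.resize(c['image'],(400,300)),cv2.resize(a,(400,300))])[:,:,::-1]*1)
E
```

```text
(no output)
```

View pics/j.png

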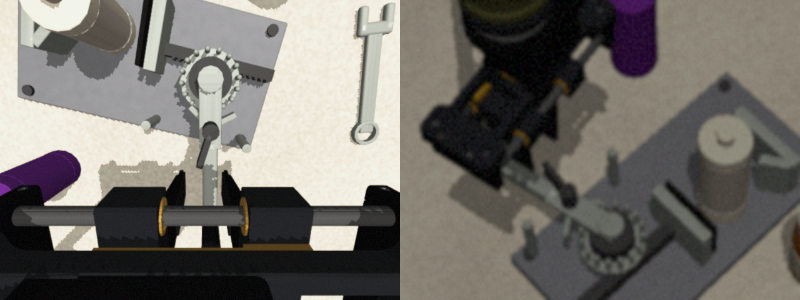

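Wrist view (left half): the lever end at about (200,167) lies between the two fingertips at 183 and 228, and the bar runs straight between them. Next I descend.

Emit:
{"method": "step_arm", "body": {
  "targets": [
    [2,1,-15,0,0,0,0.316],
    [0,0,-15,0,0,0,0.316],
    [0,0,-8,0,0,0,0.316],
    [0,0,0,0,0,0,0.316],
    [0,0,0,0,0,0,0.316]
  ]
}}

```text
time_s: 2.7
tool_pos: [0.5596, -0.1094, 0.0911]
tool_rot: [180.0, -0.0, 29.7]
force: [-0.7, -0.2, -0.2]
opening: 0.316
```

Emit:
{"method": "step_arm", "body": {
  "targets": [
    [1.5,-2.6,0,0,0,0,0.316],
    [1.5,-2.6,0,0,0,0,0.316],
    [1,-1.7,0,0,0,0,0.316],
    [1,-1.7,0,0,0,0,0.316],
    [0.5,-0.9,0,0,0,0,0.316]
  ]
}}

```text
time_s: 3.32
tool_pos: [0.5644, -0.1188, 0.0904]
tool_rot: [-180.0, 0.0, 29.7]
force: [-2.0, 1.2, 0.7]
opening: 0.315
```

Emit:
{"method": "step_arm", "body": {
  "targets": [
    [1,-1.7,0,0,0,0,0.316],
    [1,-1.7,0,0,0,0,0.316],
    [1,-1.7,0,0,0,0,0.316],
    [1,-1.7,0,0,0,0,0.316],
    [0.5,-0.9,0,0,0,0,0.316]
  ]
}}

```text
time_s: 3.95
tool_pos: [0.5691, -0.1266, 0.0904]
tool_rot: [-180.0, 0.0, 29.7]
force: [-3.5, 1.1, -1.0]
opening: 0.318
```

Emit:
{"method": "step_arm", "body": {
  "targets": [
    [1,-1.7,0,0,0,0,0.316],
    [0.5,-0.9,0,0,0,0,0.316],
    [0.5,-0.9,0,0,0,0,0.316],
    [0.5,-0.9,0,0,0,0,0.316],
    [0.5,-0.9,0,0,0,0,0.316]
  ]
}}

```text
time_s: 4.58
tool_pos: [0.5724, -0.1316, 0.0905]
tool_rot: [-180.0, -0.0, 29.7]
force: [-1.8, 3.1, -1.5]
opening: 0.313
```

Emit:
{"method": "step_arm", "body": {
  "targets": [
    [0.5,-0.9,0,0,0,0,0.316],
    [0.5,-0.9,0,0,0,0,0.316],
    [0,0,0,0,0,0,0.316],
    [0,0,0,0,0,0,0.316],
    [0,0,0,0,0,0,0.316]
  ]
}}

```text
time_s: 5.2
tool_pos: [0.5733, -0.1335, 0.0907]
tool_rot: [180.0, -0.0, 29.7]
force: [-1.8, 4.2, -1.8]
opening: 0.314
```

```bash
python3 - <<'E'
from h import *
c=cam('wrist','w2.png')
a=cv2.resize(c['image'][0:380,140:540],None,fx=1.5,fy=1.5)
cv2.imwrite('pics/j2.png',a[:,:,::-1])
E
```

```text
(no output)
```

View pics/j2.png

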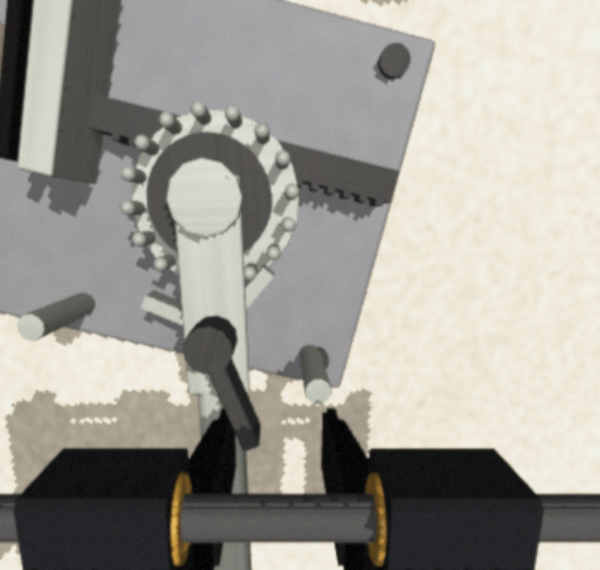

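The lever now points to the other side: pivot at (212,343), end at about (249,440) in the crop. I'll check its angle numerically.

```bash
python3 - <<'E'
from h import *
c=cam('wrist')
r=lambda x,y,z: ray(c,140+x/1.5,y/1.5,z)[:2]
ax=r(205,197,.068); b=r(234,560,.068); p=r(210,342,.088); e=r(249,441,.088)
an=lambda d:np.degrees(np.arctan2(d[1],d[0]))%360
print(ax,p,e,an(b-ax),an(p-ax),an(e-p),np.linalg.norm(p-ax),np.linalg.norm(e-p))
E
```

```text
[ 0.63308961 -0.07250559] [ 0.59686352 -0.09627686] [ 0.57394859 -0.12266821] 212.45884270220625 213.27256073878868 229.0330591697103 0.04332900962608306 0.03495134645334309
```

Emit:
{"method": "step_arm", "body": {
  "targets": [
    [0.5,-0.9,0,0,0,0,0.316],
    [0.5,-0.9,0,0,0,0,0.316],
    [0,0,0,0,0,0,0.316],
    [0,0,0,0,0,0,0.316],
    [0,0,0,0,0,0,0.316]
  ]
}}

```text
time_s: 5.92
tool_pos: [0.5744, -0.1356, 0.0908]
tool_rot: [180.0, -0.0, 29.7]
force: [-0.9, 3.5, -0.7]
opening: 0.314
```

```bash
python3 - <<'E'
from h import *
c=cam('wrist','w3.png')
a=cv2.resize(c['image'][100:400,220:420],None,fx=3,fy=3,interpolation=cv2.INTER_CUBIC)[:,:600]
a=cv2.resize(a,None,fx=.66,fy=.66)
cv2.imwrite('pics/j3.png',a[:,:,::-1])
E
```

```text
(no output)
```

View pics/j3.png

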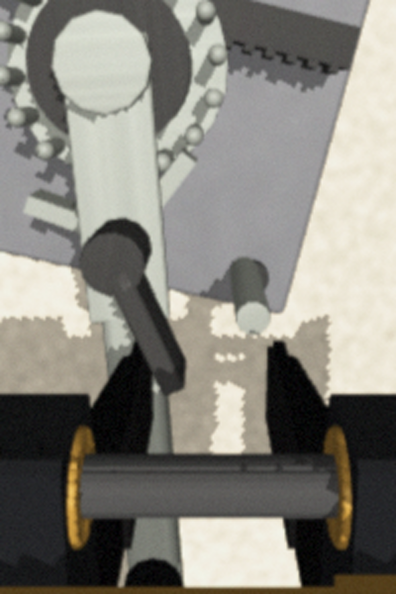

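```bash
python3 - <<'E'
from h import *
c=cam('wrist')
r=lambda x,y,z: ray(c,220+x/1.98,100+y/1.98,z)[:2]
an=lambda d:np.degrees(np.arctan2(d[1],d[0]))%360
ax=r(101,62,.068); 
for B in [(156,540),(154,530)]: print('handle',an(r(*B,.068)-ax))
p=r(113,258,.088)
for E in [(171,377),(168,385),(174,370)]:
  e=r(*E,.088); print(an(e-p),np.linalg.norm(e-p))
print(an(p-ax),np.linalg.norm(p-ax),ax)
E
```

```text
handle 214.31445106599102
handle 214.20620538670502
233.3930685834366 0.032775361360462885
230.80423863756124 0.034451366910840844
236.01487189728013 0.031418141764853316
214.89460592948376 0.04455539328701155 [ 0.6328427  -0.07215481]
```

The lever stands about 18–20° past the handle and the handle has started to follow the push, so the lever is at its stop. Now I go to the knob.

Emit:
{"method": "step_arm", "body": {
  "targets": [
    [-2.5,4.3,0,0,0,0,0.316],
    [0,0,25,0,0,0,0.316],
    [0,0,27,0,0,0,0.316],
    [-20,-8,0,0,0,1.5,0.316],
    [-20,-8,0,0,0,1.5,0.316]
  ]
}}

```text
time_s: 6.65
tool_pos: [0.5324, -0.1481, 0.1442]
tool_rot: [179.8, -0.1, 32.8]
force: [-0.3, -0.3, -0.3]
opening: 0.314
```

Emit:
{"method": "step_arm", "body": {
  "targets": [
    [-22,-9,0,0,0,1.6,0.316],
    [0,0,0,0,0,0,0.316],
    [0,0,0,0,0,0,0.316],
    [0,0,0,0,0,0,0.316],
    [0,0,0,0,0,0,0.316]
  ]
}}

```text
time_s: 7.28
tool_pos: [0.5103, -0.1559, 0.1427]
tool_rot: [180.0, -0.0, 34.4]
force: [-0.1, 0.8, -0.8]
opening: 0.314
```

```bash
python3 - <<'E'
from h import *
c=cam('top','t2.png'); s=cam('scene','s2.png')
w=cam('wrist','w4.png')
a=cv2.resize(s['image'][150:270,170:330],(400,300))
cv2.imwrite('pics/j4.png',np.hstack([cv2.resize(w['image'],(400,300)),a])[:,:,::-1])
print(robot.read_state()['tool_pos'],proj(w,[.5096,-.1569,.113]),proj(s,[.5096,-.1569,.113]))
E
```

```text
[ 0.50996832 -0.15597294  0.14251883] [325.6536643  285.56592698] [201.98737663 208.9945367 ]
```

View pics/j4.png

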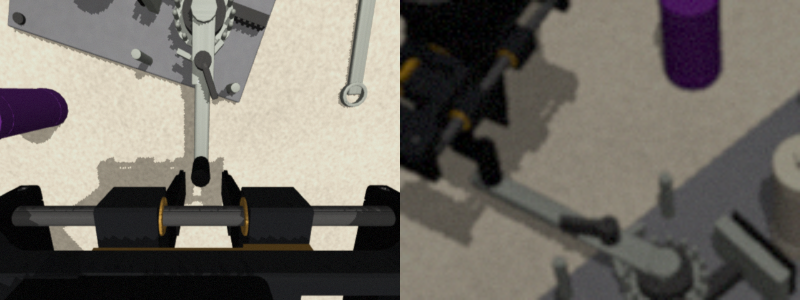

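The knob (top at about (201,180) in the left half, predicted (203,178)) sits between the fingers. I descend over it and narrow the gap.

Emit:
{"method": "step_arm", "body": {
  "targets": [
    [-0.5,-1,-18,0,0,0,0.316],
    [0,0,-18,0,0,0,0.316],
    [0,0,-17,0,0,0,0.316],
    [0,0,0,0,0,0,0.215],
    [0,0,0,0,0,0,0.215]
  ],
  "squeeze": 40
}}

```text
time_s: 8.05
tool_pos: [0.5089, -0.1568, 0.0892]
tool_rot: [-179.9, 0.0, 34.3]
force: [-2.5, 1.1, -1.0]
opening: 0.223
```

```bash
python3 - <<'E'
import numpy as np
for s in (5,2):
  for a in np.arange(164,230,s):
    r=np.radians; d=150*np.array([np.cos(r(a+s))-np.cos(r(a)),np.sin(r(a+s))-np.sin(r(a))]); print(a,a+s,d.round(1))
E
```

```text
164 169 [ -3.1 -12.7]
169 174 [ -1.9 -12.9]
174 179 [ -0.8 -13.1]
179 184 [  0.3 -13.1]
184 189 [  1.5 -13. ]
189 194 [  2.6 -12.8]
194 199 [  3.7 -12.5]
199 204 [  4.8 -12.2]
204 209 [  5.8 -11.7]
209 214 [  6.8 -11.2]
214 219 [  7.8 -10.5]
219 224 [ 8.7 -9.8]
224 229 [ 9.5 -9. ]
229 234 [10.2 -8.1]
164 166 [-1.4 -5.1]
166 168 [-1.2 -5.1]
168 170 [-1.  -5.1]
170 172 [-0.8 -5.2]
172 174 [-0.6 -5.2]
174 176 [-0.5 -5.2]
176 178 [-0.3 -5.2]
178 180 [-0.1 -5.2]
180 182 [ 0.1 -5.2]
182 184 [ 0.3 -5.2]
184 186 [ 0.5 -5.2]
186 188 [ 0.6 -5.2]
188 190 [ 0.8 -5.2]
190 192 [ 1.  -5.1]
192 194 [ 1.2 -5.1]
194 196 [ 1.4 -5.1]
196 198 [ 1.5 -5. ]
198 200 [ 1.7 -5. ]
200 202 [ 1.9 -4.9]
202 204 [ 2.  -4.8]
204 206 [ 2.2 -4.7]
206 208 [ 2.4 -4.7]
208 210 [ 2.5 -4.6]
210 212 [ 2.7 -4.5]
212 214 [ 2.9 -4.4]
214 216 [ 3.  -4.3]
216 218 [ 3.2 -4.2]
218 220 [ 3.3 -4.1]
220 222 [ 3.4 -4. ]
222 224 [ 3.6 -3.8]
224 226 [ 3.7 -3.7]
226 228 [ 3.8 -3.6]
228 230 [ 4.  -3.4]
```

Emit:
{"method": "step_arm", "body": {
  "targets": [
    [-6.8,11.2,0,0,0,-5,0.215],
    [-5.8,11.7,0,0,0,-5,0.215],
    [-4.8,12.2,0,0,0,-5,0.215],
    [-3.7,12.5,0,0,0,-5,0.215],
    [-2.6,12.8,0,0,0,-5,0.215]
  ]
}}

```text
time_s: 8.68
tool_pos: [0.4861, -0.0972, 0.0908]
tool_rot: [179.9, -0.1, 9.2]
force: [0.0, -1.3, -1.2]
opening: 0.218
```

Emit:
{"method": "step_arm", "body": {
  "targets": [
    [-1.5,13,0,0,0,-5,0.215],
    [-0.3,13.1,0,0,0,-5,0.215],
    [0.8,13.1,0,0,0,-5,0.215],
    [0.8,5.2,0,0,0,-2,0.215],
    [0.6,5.2,0,0,0,-2,0.215]
  ]
}}

```text
time_s: 9.3
tool_pos: [0.4865, -0.0475, 0.0907]
tool_rot: [179.9, -0.1, -9.7]
force: [-1.0, -0.8, -0.2]
opening: 0.218
```

Emit:
{"method": "step_arm", "body": {
  "targets": [
    [1,5.1,0,0,0,-2,0.215],
    [1.2,5.1,0,0,0,-2,0.215],
    [0.7,2.5,0,0,0,-1,0.215],
    [0,0,0,0,0,0,0.215],
    [0,0,0,0,0,0,0.215]
  ]
}}

```text
time_s: 9.93
tool_pos: [0.4894, -0.0345, 0.0901]
tool_rot: [-180.0, -0.1, -14.7]
force: [0.0, -0.7, 0.2]
opening: 0.216
```

```bash
python3 - <<'E'
from h import *
c=cam('top','t3.png')
a=cv2.convertScaleAbs(cv2.resize(c['image'][170:320,220:420],(800,600),interpolation=cv2.INTER_CUBIC),alpha=1.4)
cv2.imwrite('pics/j5.png',a[:,:,::-1])
print(robot.read_state()['force'])
E
```

```text
[-0.21079294 -1.03030477  0.34656414]
```

View pics/j5.png

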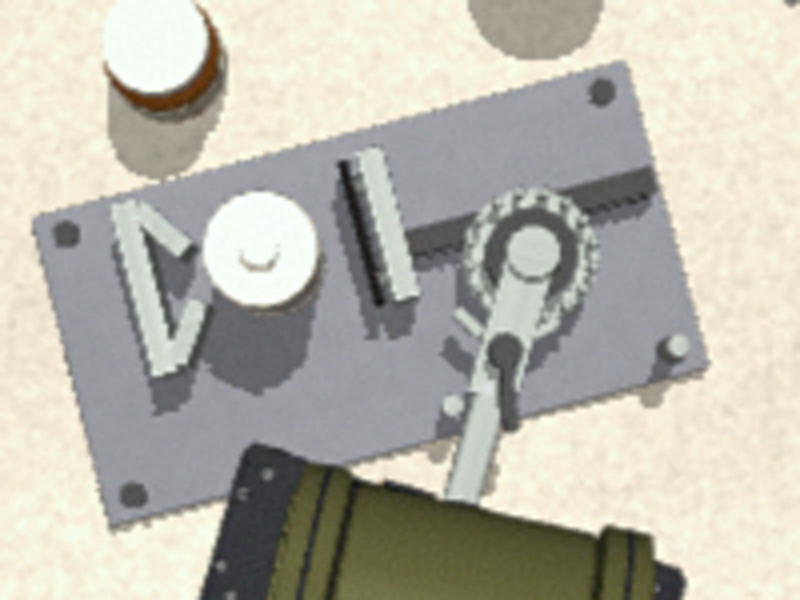

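The handle stands at the far peg, the lever is on the closing side and the pad hasn't moved. First closing swing:

Emit:
{"method": "step_arm", "body": {
  "targets": [
    [-3.1,-12.7,0,0,0,5,0.215],
    [-1.9,-12.9,0,0,0,5,0.215],
    [-0.8,-13.1,0,0,0,5,0.215],
    [0.3,-13.1,0,0,0,5,0.215],
    [1.5,-13,0,0,0,5,0.215]
  ]
}}

```text
time_s: 10.6
tool_pos: [0.4856, -0.098, 0.0898]
tool_rot: [-179.8, -0.2, 10.4]
force: [3.1, 6.5, 0.2]
opening: 0.218
```

Emit:
{"method": "step_arm", "body": {
  "targets": [
    [2.6,-12.8,0,0,0,5,0.215],
    [3.7,-12.5,0,0,0,5,0.215],
    [4.8,-12.2,0,0,0,5,0.215],
    [2.2,-4.7,0,0,0,2,0.215],
    [2.4,-4.7,0,0,0,2,0.215]
  ]
}}

```text
time_s: 11.22
tool_pos: [0.5008, -0.1445, 0.0896]
tool_rot: [-179.8, -0.1, 29.3]
force: [0.4, 5.8, 1.9]
opening: 0.216
```

Emit:
{"method": "step_arm", "body": {
  "targets": [
    [2.5,-4.6,0,0,0,2,0.215],
    [2.7,-4.5,0,0,0,2,0.215],
    [2.9,-4.4,0,0,0,2,0.215],
    [3,-4.3,0,0,0,2,0.215],
    [3.2,-4.2,0,0,0,2,0.215]
  ]
}}

```text
time_s: 11.85
tool_pos: [0.5147, -0.1663, 0.0894]
tool_rot: [-179.8, -0.1, 39.4]
force: [-0.3, 7.0, 2.2]
opening: 0.216
```

Emit:
{"method": "step_arm", "body": {
  "targets": [
    [3.3,-4.1,0,0,0,2,0.215],
    [3.4,-4,0,0,0,2,0.215],
    [3.6,-3.8,0,0,0,2,0.215],
    [1.8,-1.9,0,0,0,1,0.215],
    [0,0,0,0,0,0,0.215]
  ]
}}

```text
time_s: 12.48
tool_pos: [0.5266, -0.1804, 0.0892]
tool_rot: [-179.8, -0.1, 46.3]
force: [-1.1, 4.9, 0.9]
opening: 0.213
```

```bash
cat > pad.py <<'E'
from h import *
c=cam('top'); g=cv2.cvtColor(c['image'],cv2.COLOR_RGB2GRAY).astype(float)
# profile along clamp y at clamp x=30+12, pad top height ~ .055
Y=np.radians(15); A=np.array([.6337,-.0725]); X=np.array([np.cos(Y),np.sin(Y)]); N=np.array([-X[1],X[0]])
ys=np.arange(50,112,2)
v=[np.mean([cv2.getRectSubPix(g.astype(np.float32),(1,1),tuple(map(float,proj(c,[*(A+X*x*1e-3+N*y*1e-3),.055]))))[0,0] for x in (40,45,50)]) for y in ys]
print(list(zip(ys.tolist(),np.round(v).astype(int).tolist())))
s=robot.read_state(); a=np.degrees(np.arctan2(*(np.array(s['tool_pos'][:2])-A)[::-1]))%360
t=np.array([-np.sin(np.radians(a)),np.cos(np.radians(a))]); print('angle',a,'closing force',-np.array(s['force'][:2])@t, s['time_s'])
E
python3 pad.py
```

```text
[(50, 121), (52, 121), (54, 120), (56, 118), (58, 119), (60, 120), (62, 121), (64, 120), (66, 121), (68, 156), (70, 162), (72, 161), (74, 160), (76, 160), (78, 132), (80, 93), (82, 74), (84, 40), (86, 29), (88, 60), (90, 83), (92, 98), (94, 130), (96, 152), (98, 168), (100, 178), (102, 187), (104, 190), (106, 189), (108, 190), (110, 190)]
angle 225.21639984305872 closing force 4.518727409892663 12.525
```

The pad face is now at about 88 mm, so the ratchet is closing. I swing back.

Emit:
{"method": "step_arm", "body": {
  "targets": [
    [-9,9.5,0,0,0,-5,0.215],
    [-8,10.4,0,0,0,-5,0.215],
    [-6.9,11.1,0,0,0,-5,0.215],
    [-6,11.6,0,0,0,-5,0.215],
    [-5,12.1,0,0,0,-5,0.215]
  ]
}}

```text
time_s: 13.15
tool_pos: [0.492, -0.1278, 0.0897]
tool_rot: [179.9, 0.0, 21.2]
force: [0.2, -1.7, -0.1]
opening: 0.216
```

Emit:
{"method": "step_arm", "body": {
  "targets": [
    [-3.9,12.5,0,0,0,-5,0.215],
    [-2.8,12.8,0,0,0,-5,0.215],
    [-1.7,13,0,0,0,-5,0.215],
    [-0.5,13.1,0,0,0,-5,0.215],
    [0.6,13.1,0,0,0,-5,0.215]
  ]
}}

```text
time_s: 13.78
tool_pos: [0.4835, -0.063, 0.0896]
tool_rot: [179.9, 0.0, -3.8]
force: [0.3, -1.9, 0.6]
opening: 0.217
```

Emit:
{"method": "step_arm", "body": {
  "targets": [
    [0.8,5.2,0,0,0,-2,0.215],
    [1,5.1,0,0,0,-2,0.215],
    [1.2,5.1,0,0,0,-2,0.215],
    [1.4,5.1,0,0,0,-2,0.215],
    [0,0,0,0,0,0,0.215]
  ]
}}

```text
time_s: 14.4
tool_pos: [0.4882, -0.0422, 0.0895]
tool_rot: [180.0, -0.0, -11.6]
force: [-0.2, -0.1, -0.2]
opening: 0.214
```

```bash
python3 pad.py
```

```text
[(50, 114), (52, 114), (54, 113), (56, 113), (58, 113), (60, 114), (62, 114), (64, 114), (66, 115), (68, 148), (70, 154), (72, 152), (74, 151), (76, 152), (78, 125), (80, 88), (82, 69), (84, 36), (86, 24), (88, 56), (90, 77), (92, 93), (94, 122), (96, 143), (98, 160), (100, 169), (102, 177), (104, 181), (106, 180), (108, 179), (110, 180)]
angle 168.2299203066859 closing force -0.6278050153290776 14.45
```

Emit:
{"method": "step_arm", "body": {
  "targets": [
    [-1.9,-12.9,0,0,0,5,0.215],
    [-1,-13,0,0,0,5,0.215],
    [0.2,-13.1,0,0,0,5,0.215],
    [0.5,-5.2,0,0,0,2,0.215],
    [0.6,-5.2,0,0,0,2,0.215]
  ]
}}

```text
time_s: 15.08
tool_pos: [0.4862, -0.0905, 0.0896]
tool_rot: [-179.8, 0.0, 7.4]
force: [-1.7, 6.0, 2.6]
opening: 0.215
```

Emit:
{"method": "step_arm", "body": {
  "targets": [
    [0.4,-2.6,0,0,0,1,0.215],
    [0.4,-2.6,0,0,0,1,0.215],
    [0.5,-2.6,0,0,0,1,0.215],
    [0.5,-2.6,0,0,0,1,0.215],
    [0.6,-2.5,0,0,0,1,0.215]
  ]
}}

```text
time_s: 15.7
tool_pos: [0.4883, -0.1033, 0.0896]
tool_rot: [-179.8, 0.1, 12.4]
force: [-2.9, 6.0, 2.4]
opening: 0.216
```

Emit:
{"method": "step_arm", "body": {
  "targets": [
    [0.6,-2.5,0,0,0,1,0.215],
    [0.6,-2.5,0,0,0,1,0.215],
    [0.7,-2.5,0,0,0,1,0.215],
    [0.7,-2.5,0,0,0,1,0.215],
    [0.8,-2.5,0,0,0,1,0.215]
  ]
}}

```text
time_s: 16.32
tool_pos: [0.4915, -0.1158, 0.0895]
tool_rot: [-179.8, 0.1, 17.4]
force: [-2.7, 5.2, 3.9]
opening: 0.211
```

```bash
python3 pad.py
```

```text
[(50, 116), (52, 116), (54, 116), (56, 115), (58, 115), (60, 116), (62, 116), (64, 118), (66, 117), (68, 116), (70, 115), (72, 146), (74, 156), (76, 155), (78, 154), (80, 155), (82, 134), (84, 93), (86, 74), (88, 39), (90, 24), (92, 53), (94, 100), (96, 138), (98, 160), (100, 170), (102, 179), (104, 183), (106, 183), (108, 183), (110, 183)]
angle 197.04351693351805 closing force 4.868156824996595 16.375
```

Emit:
{"method": "step_arm", "body": {
  "targets": [
    [0.8,-2.5,0,0,0,1,0.215],
    [0.8,-2.5,0,0,0,1,0.215],
    [0.9,-2.5,0,0,0,1,0.215],
    [0.9,-2.5,0,0,0,1,0.215],
    [0.9,-2.4,0,0,0,1,0.215]
  ]
}}

```text
time_s: 17.0
tool_pos: [0.4959, -0.1282, 0.0895]
tool_rot: [-179.8, 0.0, 22.4]
force: [-2.8, 4.1, 3.3]
opening: 0.217
```

Emit:
{"method": "step_arm", "body": {
  "targets": [
    [1,-2.4,0,0,0,1,0.215],
    [1,-2.4,0,0,0,1,0.215],
    [1.1,-2.4,0,0,0,1,0.215],
    [1.1,-2.4,0,0,0,1,0.215],
    [1.1,-2.4,0,0,0,1,0.215]
  ]
}}

```text
time_s: 17.62
tool_pos: [0.5013, -0.1402, 0.0895]
tool_rot: [-179.8, 0.0, 27.4]
force: [-2.2, 4.9, 1.5]
opening: 0.216
```

Emit:
{"method": "step_arm", "body": {
  "targets": [
    [1.2,-2.3,0,0,0,1,0.215],
    [1.2,-2.3,0,0,0,1,0.215],
    [1.3,-2.3,0,0,0,1,0.215],
    [1.3,-2.3,0,0,0,1,0.215],
    [1.3,-2.3,0,0,0,1,0.215]
  ]
}}

```text
time_s: 18.25
tool_pos: [0.5078, -0.1516, 0.0895]
tool_rot: [-179.8, -0.0, 32.4]
force: [-0.9, 6.0, 2.4]
opening: 0.219
```

Emit:
{"method": "step_arm", "body": {
  "targets": [
    [1.4,-2.2,0,0,0,1,0.215],
    [1.4,-2.2,0,0,0,1,0.215],
    [1.4,-2.2,0,0,0,1,0.215],
    [1.5,-2.2,0,0,0,1,0.215],
    [1.5,-2.1,0,0,0,1,0.215]
  ]
}}

```text
time_s: 18.88
tool_pos: [0.5152, -0.1623, 0.0895]
tool_rot: [-179.8, -0.1, 37.4]
force: [-1.8, 6.0, 2.7]
opening: 0.216
```

```bash
python3 pad.py
```

```text
[(50, 119), (52, 118), (54, 118), (56, 118), (58, 118), (60, 119), (62, 120), (64, 120), (66, 120), (68, 120), (70, 119), (72, 118), (74, 118), (76, 129), (78, 156), (80, 160), (82, 159), (84, 157), (86, 157), (88, 118), (90, 82), (92, 54), (94, 28), (96, 31), (98, 69), (100, 115), (102, 149), (104, 164), (106, 174), (108, 184), (110, 188)]
angle 217.27323459917116 closing force 4.903670936610769 18.925
```

Emit:
{"method": "step_arm", "body": {
  "targets": [
    [1.6,-2.1,0,0,0,1,0.215],
    [1.6,-2.1,0,0,0,1,0.215],
    [1.6,-2.1,0,0,0,1,0.215],
    [1.7,-2,0,0,0,1,0.215],
    [1.7,-2,0,0,0,1,0.215]
  ]
}}

```text
time_s: 19.55
tool_pos: [0.5235, -0.1724, 0.0895]
tool_rot: [-179.8, -0.1, 42.4]
force: [0.1, 6.4, 2.0]
opening: 0.213
```

Emit:
{"method": "step_arm", "body": {
  "targets": [
    [1.7,-2,0,0,0,1,0.215],
    [1.8,-1.9,0,0,0,1,0.215],
    [1.8,-1.9,0,0,0,1,0.215],
    [0,0,0,0,0,0,0.215],
    [0,0,0,0,0,0,0.215]
  ]
}}

```text
time_s: 20.18
tool_pos: [0.5287, -0.1786, 0.0894]
tool_rot: [-179.8, -0.1, 45.3]
force: [-0.9, 4.8, -0.0]
opening: 0.213
```

```bash
python3 pad.py
```

```text
[(50, 121), (52, 120), (54, 120), (56, 119), (58, 119), (60, 120), (62, 121), (64, 122), (66, 122), (68, 121), (70, 120), (72, 120), (74, 120), (76, 119), (78, 123), (80, 157), (82, 162), (84, 161), (86, 160), (88, 160), (90, 125), (92, 85), (94, 54), (96, 27), (98, 31), (100, 66), (102, 113), (104, 143), (106, 163), (108, 177), (110, 187)]
angle 225.2933515883557 closing force 4.790531299465454 20.225
```

The force is still at the free level and the pad at about 99 mm. I swing back again for the third stroke.

Emit:
{"method": "step_arm", "body": {
  "targets": [
    [-9,9.5,0,0,0,-5,0.215],
    [-8,10.4,0,0,0,-5,0.215],
    [-6.9,11.1,0,0,0,-5,0.215],
    [-6,11.6,0,0,0,-5,0.215],
    [-5,12.1,0,0,0,-5,0.215]
  ]
}}

```text
time_s: 20.85
tool_pos: [0.4941, -0.1258, 0.0899]
tool_rot: [179.9, -0.0, 20.2]
force: [-0.4, -1.5, -0.5]
opening: 0.215
```

Emit:
{"method": "step_arm", "body": {
  "targets": [
    [-3.9,12.5,0,0,0,-5,0.215],
    [-2.8,12.8,0,0,0,-5,0.215],
    [-1.7,13,0,0,0,-5,0.215],
    [-0.5,13.1,0,0,0,-5,0.215],
    [0.6,13.1,0,0,0,-5,0.215]
  ]
}}

```text
time_s: 21.48
tool_pos: [0.4857, -0.061, 0.0898]
tool_rot: [179.9, -0.0, -4.8]
force: [0.2, -2.2, -0.3]
opening: 0.216
```

Emit:
{"method": "step_arm", "body": {
  "targets": [
    [0.8,5.2,0,0,0,-2,0.215],
    [1,5.1,0,0,0,-2,0.215],
    [1.2,5.1,0,0,0,-2,0.215],
    [1.4,5.1,0,0,0,-2,0.215],
    [0,0,0,0,0,0,0.215]
  ]
}}

```text
time_s: 22.1
tool_pos: [0.4903, -0.0402, 0.0896]
tool_rot: [-180.0, -0.0, -12.6]
force: [0.3, 0.7, 0.0]
opening: 0.212
```

Emit:
{"method": "step_arm", "body": {
  "targets": [
    [-0.6,-2.5,0,0,0,1,0.215],
    [-0.6,-2.6,0,0,0,1,0.215],
    [-0.5,-2.6,0,0,0,1,0.215],
    [-0.5,-2.6,0,0,0,1,0.215],
    [-0.4,-2.6,0,0,0,1,0.215]
  ]
}}

```text
time_s: 22.72
tool_pos: [0.4878, -0.0533, 0.0898]
tool_rot: [-180.0, -0.0, -7.6]
force: [2.2, 1.3, 0.0]
opening: 0.215
```

Emit:
{"method": "step_arm", "body": {
  "targets": [
    [-0.4,-2.6,0,0,0,1,0.215],
    [-0.3,-2.6,0,0,0,1,0.215],
    [-0.3,-2.6,0,0,0,1,0.215],
    [-0.2,-2.6,0,0,0,1,0.215],
    [-0.2,-2.6,0,0,0,1,0.215]
  ]
}}

```text
time_s: 23.35
tool_pos: [0.4862, -0.0663, 0.0897]
tool_rot: [-180.0, 0.0, -2.6]
force: [0.6, 2.3, 0.6]
opening: 0.214
```

Emit:
{"method": "step_arm", "body": {
  "targets": [
    [-0.1,-2.6,0,0,0,1,0.215],
    [0,-2.6,0,0,0,1,0.215],
    [0,-2.6,0,0,0,1,0.215],
    [0,-2.6,0,0,0,1,0.215],
    [0.1,-2.6,0,0,0,1,0.215]
  ]
}}

```text
time_s: 23.98
tool_pos: [0.4861, -0.0786, 0.0897]
tool_rot: [-179.9, 0.0, 2.4]
force: [0.9, 5.3, 2.5]
opening: 0.214
```

Emit:
{"method": "step_arm", "body": {
  "targets": [
    [0.1,-2.6,0,0,0,1,0.215],
    [0.2,-2.6,0,0,0,1,0.215],
    [0.2,-2.6,0,0,0,1,0.215],
    [0.3,-2.6,0,0,0,1,0.215],
    [0.3,-2.6,0,0,0,1,0.215]
  ]
}}

```text
time_s: 24.6
tool_pos: [0.4871, -0.0915, 0.0896]
tool_rot: [-179.9, 0.0, 7.4]
force: [1.4, 6.1, 1.1]
opening: 0.213
```

Emit:
{"method": "step_arm", "body": {
  "targets": [
    [0.4,-2.6,0,0,0,1,0.215],
    [0.4,-2.6,0,0,0,1,0.215],
    [0.5,-2.6,0,0,0,1,0.215],
    [0.5,-2.6,0,0,0,1,0.215],
    [0.5,-2.5,0,0,0,1,0.215]
  ]
}}

```text
time_s: 25.22
tool_pos: [0.4892, -0.104, 0.0896]
tool_rot: [-179.8, 0.0, 12.4]
force: [0.7, 7.0, 3.0]
opening: 0.217
```

Emit:
{"method": "step_arm", "body": {
  "targets": [
    [0.3,-1.3,0,0,0,0.5,0.215],
    [0.3,-1.3,0,0,0,0.5,0.215],
    [0.3,-1.3,0,0,0,0.5,0.215],
    [0.3,-1.2,0,0,0,0.5,0.215],
    [0.3,-1.2,0,0,0,0.5,0.215]
  ]
}}

```text
time_s: 25.85
tool_pos: [0.4906, -0.11, 0.0895]
tool_rot: [-179.8, 0.0, 14.9]
force: [-0.0, 8.5, 3.8]
opening: 0.22
```

```bash
python3 pad.py
```

```text
[(50, 116), (52, 116), (54, 115), (56, 116), (58, 114), (60, 115), (62, 117), (64, 118), (66, 118), (68, 117), (70, 116), (72, 116), (74, 116), (76, 116), (78, 116), (80, 111), (82, 135), (84, 155), (86, 155), (88, 154), (90, 153), (92, 148), (94, 101), (96, 56), (98, 27), (100, 26), (102, 58), (104, 104), (106, 133), (108, 154), (110, 167)]
angle 194.7352048793183 closing force 7.907643494372741 25.9
```

The force rises to about 8 N, so the cartridge is on the V-block. I creep on.

Emit:
{"method": "step_arm", "body": {
  "targets": [
    [0.2,-0.8,0,0,0,0.3,0.215],
    [0.2,-0.8,0,0,0,0.3,0.215],
    [0.2,-0.8,0,0,0,0.3,0.215],
    [0.2,-0.8,0,0,0,0.3,0.215],
    [0.2,-0.8,0,0,0,0.3,0.215]
  ]
}}

```text
time_s: 26.52
tool_pos: [0.4917, -0.1138, 0.0896]
tool_rot: [-179.8, 0.0, 16.4]
force: [-0.8, 8.6, 3.9]
opening: 0.215
```

```bash
python3 pad.py | tail -1;python3 pad.py | tail -1;python3 pad.py | tail -1
```

```text
angle 196.23463745757334 closing force 8.483241732714331 26.575
angle 196.2355620494123 closing force 7.735878975848406 26.625
angle 196.23343039795563 closing force 7.933681817177832 26.675
```

Emit:
{"method": "step_arm", "body": {
  "targets": [
    [0.2,-0.7,0,0,0,0.3,0.215],
    [0.2,-0.7,0,0,0,0.3,0.215],
    [0.2,-0.7,0,0,0,0.3,0.215],
    [0.2,-0.7,0,0,0,0.3,0.215],
    [0.2,-0.7,0,0,0,0.3,0.215]
  ]
}}

```text
time_s: 27.3
tool_pos: [0.4927, -0.1171, 0.0895]
tool_rot: [-179.8, 0.0, 17.9]
force: [-0.1, 10.0, 3.2]
opening: 0.214
```

```bash
for i in 1 2 3; do python3 pad.py | tail -1; done
```

```text
angle 197.58745957671954 closing force 9.238532359716604 27.35
angle 197.58318583468593 closing force 9.438799859522168 27.4
angle 197.5846057569691 closing force 8.708501928703036 27.45
```

Emit:
{"method": "step_arm", "body": {
  "targets": [
    [0.2,-0.6,0,0,0,0.2,0.215],
    [0.2,-0.6,0,0,0,0.2,0.215],
    [0.2,-0.6,0,0,0,0.2,0.215],
    [0,0,0,0,0,0,0.215],
    [0,0,0,0,0,0,0.215]
  ]
}}

```text
time_s: 28.08
tool_pos: [0.4932, -0.1189, 0.0895]
tool_rot: [-179.8, 0.0, 18.4]
force: [-0.0, 9.7, 4.2]
opening: 0.216
```

```bash
for i in 1 2 3 4; do python3 pad.py | tail -1; done
```

```text
angle 198.28408462272102 closing force 8.730127641856846 28.125
angle 198.27253271490764 closing force 8.844665418709809 28.175
angle 198.27294126644253 closing force 8.684300264491851 28.225
angle 198.2797943895635 closing force 9.18863174627074 28.275
```

Closing force is about 9–9.8 N, inside the snug band, so I stop here, open and lift clear.

Emit:
{"method": "step_arm", "body": {
  "targets": [
    [-0.3,1,0,0,0,0,0.316],
    [0,0,0,0,0,0,0.316],
    [0,0,0,0,0,0,0.316],
    [0,0,20,0,0,0,0.316],
    [0,0,30,0,0,0,0.316]
  ]
}}

```text
time_s: 28.9
tool_pos: [0.4912, -0.1196, 0.1377]
tool_rot: [-179.9, 0.3, 18.5]
force: [0.0, -0.5, -0.3]
opening: 0.314
```

Emit:
{"method": "step_arm", "body": {
  "targets": [
    [0,0,40,0,0,0,0.316],
    [-30,-20,20,0,0,0,0.316],
    [-40,-40,0,0,0,0,0.316],
    [-30,-50,0,0,0,0,0.316],
    [0,0,0,0,0,0,0.316]
  ]
}}

```text
time_s: 29.52
tool_pos: [0.3911, -0.2328, 0.1996]
tool_rot: [179.9, 0.1, 18.1]
force: [0.2, 0.6, 0.3]
opening: 0.315
```

```bash
python3 - <<'E'
from h import *
c=cam('top','t9.png')
a=cv2.convertScaleAbs(cv2.resize(c['image'][100:340,150:470],(800,600),interpolation=cv2.INTER_CUBIC),alpha=1.4)
cv2.imwrite('pics/j9.png',a[:,:,::-1]); print(robot.read_state()['force'],robot.read_state()['tool_pos'])
E
```

```text
[0.3853092  0.44728861 0.51196469] [ 0.39213343 -0.23133855  0.19953873]
```

View pics/j9.png

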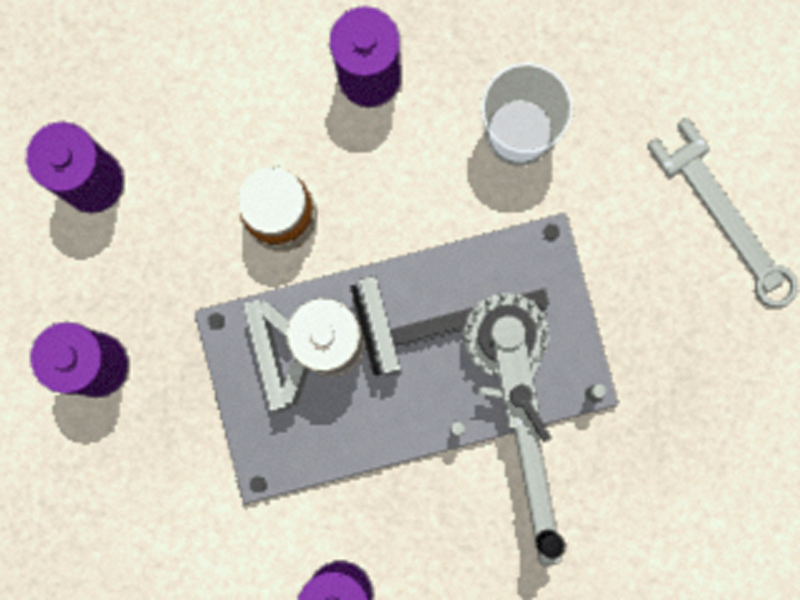

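The cartridge top at (323,335) sits in the V-block with the pad against it. The lever is on the closing side, end at (547,438), and the jar, beaker and spanner haven't moved. I'm handing in.

```bash
python3 -c "
from workcell import robot
print(robot.job_done())"
```

```text
the job is handed in; nothing more can be done
None
```

The cartridge is clamped in the V-block and the job is handed in at about 29.6 s of the 72 s allowed. I flipped the lever to the closing side, then made three closing swings with the fingers loosely around the knob.

**Feel:** closing ran free at about 5–6 N. On the third swing the force climbed, and I stopped at about 9.5 N while moving, inside the 8.5–11 N snug band. Held still, it read 8.7–9.2 N. The readings scatter by about 0.5 N. Extrapolating from knob travel gave up to about 10.8 N, a little above the force reading but still inside the band.

**Last picture:** it shows the pad against the cartridge, the cartridge seated in the V-block and the lever on the closing side. The beaker, jar and spanner are where they were, and the arm is clear with no force on it.

**Lever angle:** an early camera check gave 16.6°, short of the 20° stop. I pushed a little further; the handle then began to follow and the lever measured about 18–20°. I did not measure its angle again after the swings, but the ratchet drove the jaw on every closing swing.

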